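# Pack the baking caddy and leave the other groceries

### The job

Pack the baking things into the plywood caddy, ready to go back in the cupboard: the baking-powder tin upright in the large front compartment, one spice jar upright in each of the two small front compartments, and the slim carton standing in the long rear compartment, leaning back against the rear wall so that it cannot topple forward. Set things down rather than dropping them. The soup can, the sauce bottle, the thick pasta box, the mug and the ramekin do not belong in it: leave them standing where they are.

Things in the scene. Friction and masses are not known exactly. Their poses are not given: they have to be found in the camera images.
- caddy: plywood caddy, does not shift, 158 deep (x) x 242 long (y) mm. Origin: centre of underside; x from low front to high back, y left, z up. Floor 6 thick; front walls and partitions 50 high, back and rear sides 96. Front row x -73..7: large compartment y 31..115, two small y -42..26 and y -115..-47 (centres x -33; y 73, -8, -81); rear compartment x 13..73 (back wall), y -115..115
- tin: baking-powder tin: upright steel cylinder with a paper label, 56 mm in diameter, 92 mm tall, its top 14 mm a smooth white plastic lid 58 mm wide. 0.17 to 0.35 kg. Origin: centre of underside, z up.
- jar_a: spice jar: upright amber glass cylinder with a paper label, 46 mm in diameter, 105 mm tall; its top 21 mm is a flat black cap as wide as the jar (47 mm). 0.1 to 0.21 kg. The two jars are alike; either may go in either small compartment. Origin: centre of underside, z up.
- jar_b: the other spice jar, the same in every way: amber glass cylinder, 46 mm in diameter, 105 mm tall, flat black cap 47 mm wide. Origin: centre of underside, z up.
- carton: slim rigid cardboard carton standing on end: 20 mm thick (x), 84 wide (y), 135 tall (z), 0.1 to 0.2 kg. Origin: its CENTRE, 67.5 mm above its underside. Tilted under 9 degrees it rocks upright again; with its lower rear edge 25 mm out from the caddy's back wall it leans on that wall's rim at about 15 degrees
- soup_can: soup can, does NOT belong in the caddy: steel can with a paper label, 66 mm in diameter (67 over its rims) and 101 mm tall, bare metal top with a rim and ring pull, no plastic lid. Stays where it is. Origin: centre of its underside
- sauce_bottle: sauce bottle, does NOT belong in the caddy: amber glass with a paper label, 48 mm in diameter below, with sloping shoulders, a narrow neck and a small black cap 28 mm wide; 150 mm tall. Stays where it is. Origin: centre of its underside
- pasta_box: thick pasta box, does NOT belong in the caddy: cardboard like the slim carton and as wide and tall (84 x 135 mm) but 46 mm thick (its x). Stays where it is. Origin: at its CENTRE, 67.5 mm above its underside
- mug: white mug with a handle, 80 mm across and 92 mm tall, a bystander. Stays where it is. Origin: centre of its underside
- ramekin: small white ramekin (open dish), 76 mm across and 45 mm tall, a bystander. Stays where it is. Origin: centre of its underside

How it is judged:
By the outcome, as a careful person would: the job done as asked, in the order asked, and still so for the second after the job is handed in, with the robot touching nothing.
It also fails if it takes over 104 s, if anything falls off the work surface, if the arm or the gripper's body presses on something with over 40 N, if the wrist force passes 120 N, or if a joint passes its speed limit or range.

### The arm

A 7-joint arm with a two-finger parallel gripper is mounted at the origin on the work surface. World frame = base frame: x ahead of the robot, y to its left, z up, the work surface at z = 0. Lengths are in mm, angles in rad, forces in N, time in s.
With the tool pointing down it reaches from about 400 to 875 mm from the base axis. Payload 4.4 kg.
Tool frame: the origin (TCP) lies midway between the tips of the shut fingers; the grasp point (between the pads) lies 19 mm behind it; z points along the fingers, y is the line along which they close (so a half turn about z gives the same grasp; the last joint's range is limited). The gripper opens to 85 mm and grips with 20 to 120 N. Pads are 22 mm wide; open, the fingers measure 114 mm over their backs; the gripper's body (76 mm by 85 mm) begins 54 mm behind the grasp point. The pads swing forward as they close: fully open they stand 13 mm farther back than shut.
Start: joints at [-1.269, 0.628, 0.038, 1.517, -0.027, 0.996, -0.02], TCP at [233.694, 606.552, 231.313] pointing down, gripper open.
Joint ranges: [-3.06, 3.06], [-0.37, 2.12], [-1.25, 1.32], [0.18, 2.47], [-1.1, 4.24], [0.23, 1.98], [-2.94, 2.94]. Speed limits (rad/s): [2.57, 2.57, 3.14, 3.14, 3.14, 3.14, 3.14].

### API

Orientations are given as [roll, pitch, yaw] about the fixed x, y, z axes, in that order (R = Rz(yaw) Ry(pitch) Rx(roll)).
In Python, from cell import ctrl, get_image, get_calibration gives the robot as it stands.
- The arm moves only by the shell command python3 -m creep 'ROWS'. ROWS is JSON, a list of rows, each an object of numbers: "dx", "dy", "dz": the shift along the world's x, y, z normalised to -1 to 1, where 1 is 0.4 m; "rx", "ry", "rz": the turn, a rotation vector about the world's x, y, z normalised to -1 to 1, where 1 is 2 pi rad; "grip": the closure, from -1 (fully open) to 1 (shut). A call has exactly 5 rows; each row is the pose to reach, as a shift and turn from the pose commanded when the call began, turning the shorter way round; what a row does not reach only later rows make up. A row lasts 1/8 s, in which the tool goes at most 62.5 mm and 10.7 degrees, less where a joint would pass 70% of its speed; a pose out of reach is approached as far as the arm can. A call with a number of a shift or a turn outside -1 to 1 is refused whole. A call with a gripper value outside its range is refused whole. The fingers move at their own pace and stop on an object; the grip force is fixed at half the most. Time passes only in rows, so rows that repeat a pose let the fingers close, or fill a call up. It gives the time, the measured TCP pose, the force, the opening and the grip force at its end, in the units of the state.
- ctrl.read_state(): the state, without advancing time (a new reading comes with each control period).
- get_image(name): name is "scene" or "top"; returns the picture (400x640x3 uint8, red, green, blue); there is no depth.
- get_calibration(name): a dict with "mtx" (3x3 intrinsics, pixels), "world_from_camera" (4x4, takes a point from camera to world coordinates). Camera axes: x right, y down, z forward; pixel columns grow to the right and rows downward; lengths in mm; the calibration is good to about 2 mm. A picture is of the moment at which its call begins. get_calibration takes no time and is no camera call.
- ctrl.finish_job(): hands the job in; it is judged then, once.
The state is a dict: "clock": time; "qpos": joint angles; "qd": joint speeds; "tau": joint torques, N m; "eef_pos": TCP position; "tool_rot": TCP orientation; "force": force on the tool from outside, world axes, zero at the start; "torque": the same for the moment, N m; "width": finger opening in mm; "gripper_force": force on a finger pad.
Only numpy, scipy, OpenCV 4.12 (cv2) and the standard library are available. Lean on these libraries where they do the work, as an engineer would, in place of code of your own. Each camera call takes 0.05 s, during which the arm holds its last target. There are 200 camera calls.

## Working session

There is one attempt and no reset: what is moved stays moved. The work goes in short steps, Python scripts to look and compute and a shell command to move; the robot and the scene stay as the last step left them, time stands still between calls to the robot, and variables do not carry over. Pictures are saved under pics/ and viewed, at most 14 in all, crops included, and the job is handed in when it is done.

```bash
ls; mkdir -p pics; python3 - <<'E'
from cell import ctrl,get_image,get_calibration
import cv2
s=ctrl.read_state()
print(s)
for n in("scene","top"):
    c=get_calibration(n);print(n,c["mtx"],c["world_from_camera"])
    cv2.imwrite(f"pics/{n}0.png",get_image(n)[:,:,::-1])
E
```

```text
pics
{'clock': 0.0, 'qpos': array([-1.2688092 ,  0.62935288,  0.03844951,  1.51836438, -0.02699593,
        0.99628743, -0.01999517]), 'qd': array([-0.00126396, -0.0005633 , -0.00141384,  0.00165802, -0.00100289,
       -0.00136462,  0.00078226]), 'tau': array([-6.79161917e-05, -5.63402832e+01,  1.22607294e+00, -1.93452930e+01,
        1.08661762e-02,  1.02984751e-02,  9.53359738e-07]), 'eef_pos': array([233.46361283, 605.96118358, 230.38600393]), 'tool_rot': array([-3.13969916e+00,  3.30921941e-05,  2.77380656e+00]), 'force': array([-0.86346637,  0.59204521,  0.17956445]), 'torque': array([-0.02467166,  0.01912031, -0.01051283]), 'gripper_force': 0.0, 'width': 85.44446223479994}
scene [[442.86164675   0.         314.82423213]
 [  0.         442.86164675 191.28475976]
 [  0.           0.           1.        ]] [[ 1.34585394e-01  7.29448189e-01 -6.70665424e-01  1.24037611e+03]
 [ 9.90880114e-01 -9.45740340e-02  9.59809919e-02 -2.20547164e+01]
 [ 6.58562609e-03 -6.77466672e-01 -7.35523989e-01  8.35704969e+02]
 [ 0.00000000e+00  0.00000000e+00  0.00000000e+00  1.00000000e+00]]
top [[443.4249856    0.         325.88726188]
 [  0.         443.4249856  198.740574  ]
 [  0.           0.           1.        ]] [[-5.53484036e-02 -9.77312088e-01  2.04444704e-01  3.03867020e+02]
 [-9.98460339e-01  5.34217169e-02 -1.49355605e-02  8.21912395e+01]
 [ 3.67491669e-03 -2.04956588e-01 -9.78764166e-01  1.34289665e+03]
 [ 0.00000000e+00  0.00000000e+00  0.00000000e+00  1.00000000e+00]]
```

View pics/scene0.png

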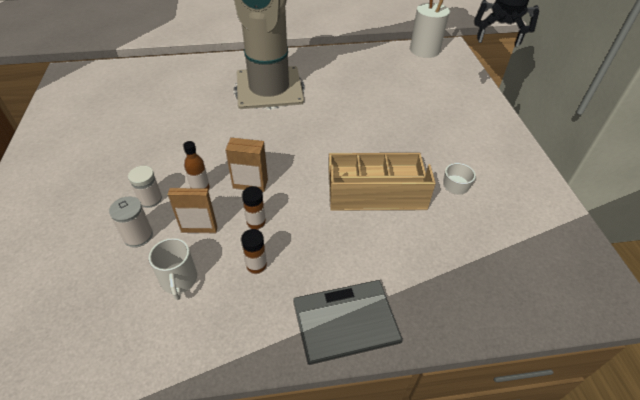

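View pics/top0.png

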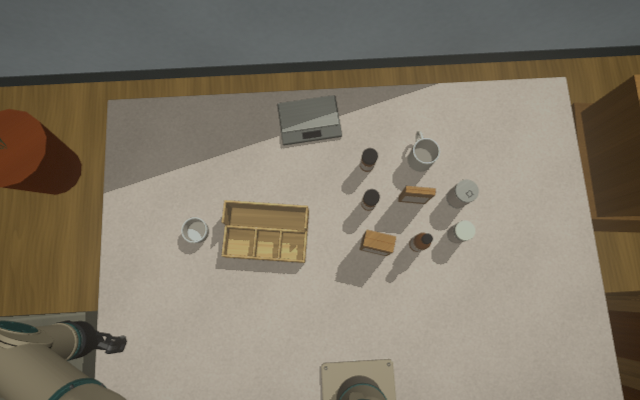

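The scene view shows the jars' caps at about (253,195) and (253,240), the tin with its white lid at (142,175), the slim carton at (195,210), the thick box at (247,165) and the caddy at (380,180). In the top view the jars are at (371,198) and (369,158), the tin at (465,231), the slim carton at (417,195) and the caddy at (265,232), with its rear compartment towards +x.

```bash
python3 - <<'E'
import cv2,numpy as np
t=cv2.imread("pics/top0.png");s=cv2.imread("pics/scene0.png")
z=lambda im,x,y,w,h,k:cv2.resize(im[y:y+h,x:x+w],None,fx=k,fy=k,interpolation=cv2.INTER_CUBIC)
cv2.imwrite("pics/c1.png",z(t,345,135,145,130,4.5)[:600])
cv2.imwrite("pics/c2.png",z(s,105,130,170,150,4)[:600])
a=z(t,215,195,100,72,5);b=z(s,320,145,120,70,5)
cv2.imwrite("pics/c3.png",np.vstack([cv2.resize(a,(400,288)),cv2.resize(b,(480,280))[:,:400]]) if 0 else z(t,215,195,100,72,6))
cv2.imwrite("pics/c4.png",z(s,320,145,120,70,6))
E
```

```text
(no output)
```

View pics/c1.png

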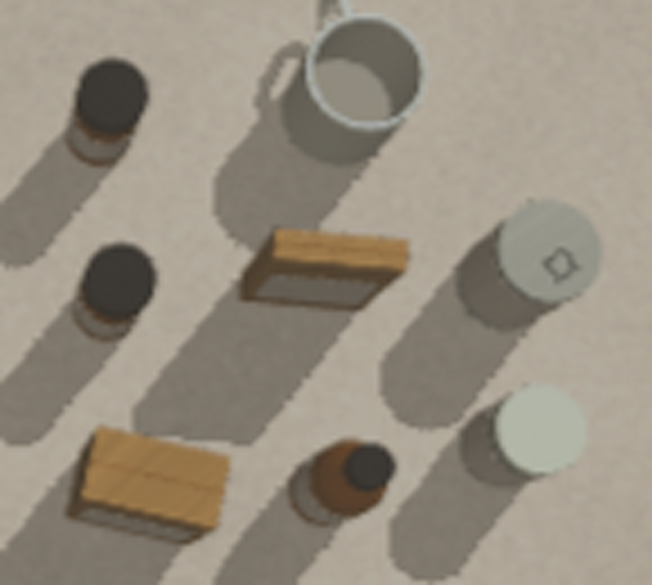

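View pics/c2.png

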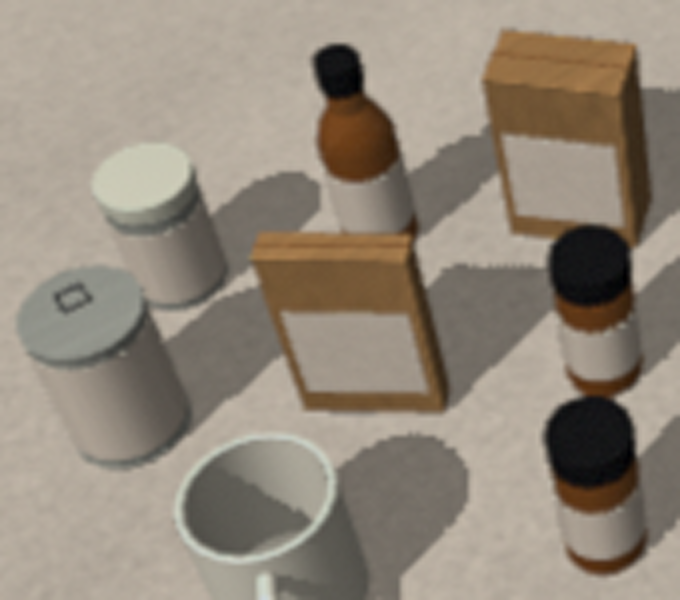

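View pics/c3.png

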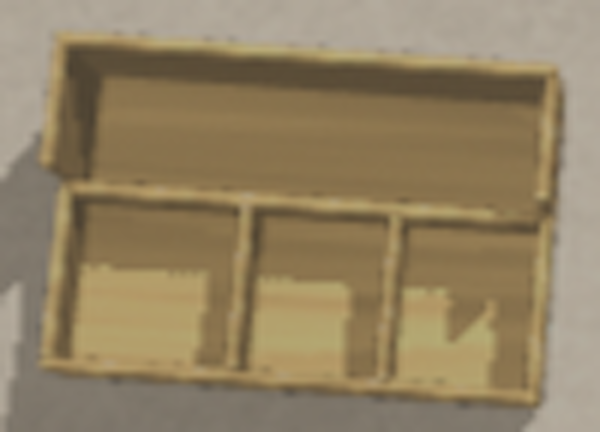

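View pics/c4.png

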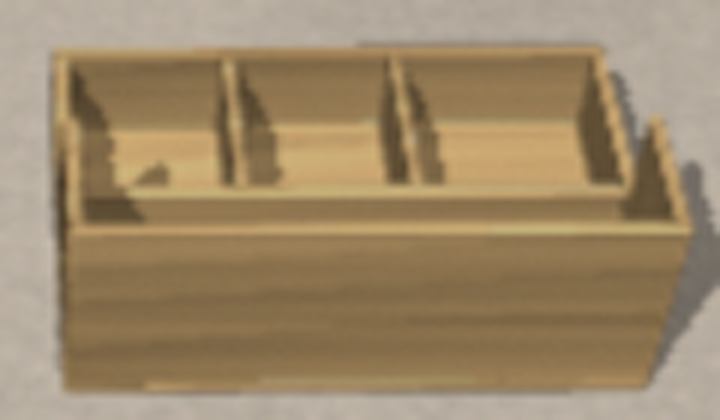

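The crops are clear. In the top crop: cap centres at (112,95) and (119,282), lid at (540,429), carton top from (275,231) to (404,268). In the scene crop: lid at (144,180), cap tops at (588,427) and (590,256), carton top from (256,235) to (408,262). The caddy's rim corners are visible in both of its crops.

```bash
cat > h.py <<'E'
import numpy as np,cv2
from cell import ctrl,get_image,get_calibration
C={n:get_calibration(n) for n in("scene","top")}
def ray(n,p):
    T=C[n]["world_from_camera"];d=T[:3,:3]@np.linalg.inv(C[n]["mtx"])@[p[0],p[1],1];return T[:3,3],d/np.linalg.norm(d)
def tri(pt,ps):
    A=np.zeros((3,3));b=np.zeros(3);R=[ray("top",pt),ray("scene",ps)]
    for o,d in R:
        M=np.eye(3)-np.outer(d,d);A+=M;b+=M@o
    X=np.linalg.solve(A,b);return X,np.linalg.norm(np.cross(X-R[0][0],R[0][1]))*2
def plane(n,p,z):
    o,d=ray(n,p);return o+d*(z-o[2])/d[2]
def proj(n,X):
    T=np.linalg.inv(C[n]["world_from_camera"]);c=C[n]["mtx"]@(T[:3,:3]@np.array(X,float)+T[:3,3]);return c[:2]/c[2]
E
cat > m.py <<'E'
from h import *
np.set_printoptions(precision=1,suppress=True)
f=lambda p,o,k:(o[0]+(p[0]+.5)/k-.5,o[1]+(p[1]+.5)/k-.5)
a=lambda p:f(p,(345,135),4.5); b=lambda p:f(p,(105,130),4)
c=lambda p:f(p,(215,195),6); d=lambda p:f(p,(320,145),6)
im=cv2.imread("pics/top0.png")
def cen(p,mask):
    n,l,s,ce=cv2.connectedComponentsWithStats(mask.astype(np.uint8));x,y=map(round,a(p));return ce[l[y,x]],s[l[y,x],4]
dark=im.max(2)<85
w=(im[:,:,1]>165)&(im[:,:,1].astype(int)-im[:,:,2]>3)
for n,p,q,m in(("jarfar",(112,95),(588,427),dark),("jarnear",(119,280),(590,256),dark),("tin",(540,429),(144,180),w)):
    e,ar=cen(p,m);print(n,a(p),e,ar,tri(e,b(q)),tri(a(p),b(q)))
print("carton",tri(a((340,249)),b((333,248))))
P=[(275,231),(408,240),(404,270),(270,258)]
print(np.array([plane("top",a(p),135) for p in P]))
print(np.array([plane("scene",b(p),135) for p in((256,234),(412,234),(408,261),(262,261))]))
K=[("BL",(60,35),(690,230),96),("BR",(557,68),(68,232),96),("FL",(45,368),(603,49),50),("FR",(535,402),(55,50),50)]
for n,p,q,z in K: print(n,tri(c(p),d(q)),plane("top",c(p),z),plane("scene",d(q),z))
E
python3 m.py
```

```text
jarfar (369.5, 155.72222222222223) [369.  157.1] 217 (array([680.1, -70.7, 102.4]), np.float64(3.0070526726306985)) (array([682.9, -71.2, 106.2]), np.float64(1.445967318360675))
jarnear (371.05555555555554, 196.83333333333334) [370.7 197.8] 213 (array([559.1, -65.8, 100.5]), np.float64(1.5567319435955154)) (array([561.4, -66.2, 103. ]), np.float64(0.36592903380309677))
tin (464.6111111111111, 229.94444444444446) [465.1 230. ] 265 (array([ 453. , -327.1,   88.8]), np.float64(1.7105535958186588)) (array([ 453.4, -326.4,   89.1]), np.float64(0.567440301772133))
carton (array([ 567. , -200.9,  134.5]), np.float64(0.223494810388516))
[[ 580.5 -161.6  135. ]
 [ 570.3 -243.8  135. ]
 [ 551.4 -239.3  135. ]
 [ 563.5 -156.9  135. ]]
[[ 551.7 -242.4  135. ]
 [ 562.5 -159.1  135. ]
 [ 582.1 -160.6  135. ]
 [ 572.1 -237.5  135. ]]
BL (array([575.3, 353.5,  95.8]), np.float64(0.3144926956756604)) [575.3 353.6  96. ] [575.5 353.2  96. ]
BR (array([546. , 115.9,  96.3]), np.float64(2.4397977899295986)) [546.2 117.1  96. ] [545.7 114.7  96. ]
FL (array([421.6, 373.3,  48.6]), np.float64(1.4998222856512937)) [421.3 372.2  50. ] [423.1 373.4  50. ]
FR (array([392. , 136. ,  48.9]), np.float64(1.413696631759148)) [392.  136.7  50. ] [393.1 135.1  50. ]
```

```bash
python3 -m creep '[{"dx":0.4,"dy":-0.62,"dz":0.07,"rz":-0.14,"grip":-1},{"dx":0.4,"dy":-0.62,"dz":0.07,"rz":-0.14,"grip":-1},{"dx":0.4,"dy":-0.62,"dz":0.07,"rz":-0.14,"grip":-1},{"dx":0.4,"dy":-0.62,"dz":0.07,"rz":-0.14,"grip":-1},{"dx":0.4,"dy":-0.62,"dz":0.07,"rz":-0.14,"grip":-1}]'
python3 -m creep '[{"dx":0.2,"dy":-0.65,"rz":-0.072,"grip":-1},{"dx":0.2,"dy":-0.65,"rz":-0.072,"grip":-1},{"dx":0.2,"dy":-0.65,"rz":-0.072,"grip":-1},{"dx":0.2,"dy":-0.65,"rz":-0.072,"grip":-1},{"dx":0.2,"dy":-0.65,"rz":-0.072,"grip":-1}]'
python3 - <<'E'
from h import *
a=lambda p:(345+(p[0]+.5)/4.5-.5,135+(p[1]+.5)/4.5-.5)
for n,p,z in(("can",(550,252),101),("bottle",(369,467),150),("pasta",(155,478),135),("mug",(366,73),92)):print(n,plane("top",a(p),z).round())
E
```

```text
can [ 565. -343.  101.]
bottle [ 429. -202.  150.]
pasta [431. -75. 135.]
mug [ 693. -240.   92.]$[0]: bad value
$[0]: bad value
```

```bash
python3 -m creep '[{"dx":0.4,"dy":-0.62,"dz":0.07,"rx":0,"ry":0,"rz":-0.14,"grip":-1},{"dx":0.4,"dy":-0.62,"dz":0.07,"rx":0,"ry":0,"rz":-0.14,"grip":-1},{"dx":0.4,"dy":-0.62,"dz":0.07,"rx":0,"ry":0,"rz":-0.14,"grip":-1},{"dx":0.4,"dy":-0.62,"dz":0.07,"rx":0,"ry":0,"rz":-0.14,"grip":-1},{"dx":0.4,"dy":-0.62,"dz":0.07,"rx":0,"ry":0,"rz":-0.14,"grip":-1}]'; python3 -c "
from cell import ctrl;print(ctrl.read_state()['clock'])"; python3 -m creep --help | head -30
```

```text
clock: 0.72
eef_pos: [395.0, 355.6, 259.5]
tool_rot: [3.142, 0.001, 1.887]
force: [1.1, 0.8, -0.5]
width: 85.5
gripper_force: 0.0
0.725invalid input: not JSON, or not a number
```

```bash
python3 -m creep '[{"dx":0.2,"dy":-0.65,"dz":0,"rx":0,"ry":0,"rz":-0.07,"grip":-1},{"dx":0.2,"dy":-0.65,"dz":0,"rx":0,"ry":0,"rz":-0.07,"grip":-1},{"dx":0.2,"dy":-0.65,"dz":0,"rx":0,"ry":0,"rz":-0.07,"grip":-1},{"dx":0.2,"dy":-0.65,"dz":0,"rx":0,"ry":0,"rz":-0.07,"grip":-1},{"dx":0.2,"dy":-0.65,"dz":0,"rx":0,"ry":0,"rz":-0.07,"grip":-1}]'
python3 -m creep '[{"dx":0,"dy":-0.7,"dz":0,"rx":0,"ry":0,"rz":0,"grip":-1},{"dx":0,"dy":-0.7,"dz":0,"rx":0,"ry":0,"rz":0,"grip":-1},{"dx":0,"dy":-0.7,"dz":0,"rx":0,"ry":0,"rz":0,"grip":-1},{"dx":0,"dy":-0.7,"dz":0,"rx":0,"ry":0,"rz":0,"grip":-1},{"dx":0,"dy":-0.7,"dz":0,"rx":0,"ry":0,"rz":0,"grip":-1}]'
```

```text
clock: 1.35
eef_pos: [474.3, 94.1, 259.5]
tool_rot: [3.141, 0.001, 1.448]
force: [-0.0, 0.7, 0.3]
width: 85.7
gripper_force: 0.0
clock: 1.98
eef_pos: [472.7, -185.5, 259.3]
tool_rot: [3.142, 0.002, 1.449]
force: [0.1, 0.5, 0.2]
width: 85.0
gripper_force: 0.0
```

```bash
python3 -m creep '[{"dx":-0.05,"dy":-0.36,"dz":0,"rx":0,"ry":0,"rz":0,"grip":-1},{"dx":-0.05,"dy":-0.36,"dz":0,"rx":0,"ry":0,"rz":0,"grip":-1},{"dx":-0.05,"dy":-0.36,"dz":-0.25,"rx":0,"ry":0,"rz":0,"grip":-1},{"dx":-0.05,"dy":-0.36,"dz":-0.25,"rx":0,"ry":0,"rz":0,"grip":-1},{"dx":-0.05,"dy":-0.36,"dz":-0.25,"rx":0,"ry":0,"rz":0,"grip":-1}]'
python3 -m creep '[{"dx":0,"dy":0,"dz":0,"rx":0,"ry":0,"rz":0,"grip":-1},{"dx":0,"dy":0,"dz":0,"rx":0,"ry":0,"rz":0,"grip":-1},{"dx":0,"dy":0,"dz":0,"rx":0,"ry":0,"rz":0,"grip":-1},{"dx":0,"dy":0,"dz":0,"rx":0,"ry":0,"rz":0,"grip":-1},{"dx":0,"dy":0,"dz":0,"rx":0,"ry":0,"rz":0,"grip":-1}]'
```

```text
clock: 2.6
eef_pos: [451.4, -324.6, 156.6]
tool_rot: [-3.135, -0.003, 1.453]
force: [0.2, 0.2, 1.4]
width: 85.2
gripper_force: 0.0
clock: 3.22
eef_pos: [453.9, -325.4, 159.6]
tool_rot: [3.141, 0.0, 1.455]
force: [-0.2, 0.1, 0.4]
width: 85.5
gripper_force: 0.0
```

```bash
python3 -m creep '[{"dx":-0.001,"dy":-0.004,"dz":-0.1,"rx":0,"ry":0,"rz":0,"grip":-1},{"dx":-0.001,"dy":-0.004,"dz":-0.2,"rx":0,"ry":0,"rz":0,"grip":-1},{"dx":-0.001,"dy":-0.004,"dz":-0.28,"rx":0,"ry":0,"rz":0,"grip":-1},{"dx":-0.001,"dy":-0.004,"dz":-0.28,"rx":0,"ry":0,"rz":0,"grip":-1},{"dx":-0.001,"dy":-0.004,"dz":-0.28,"rx":0,"ry":0,"rz":0,"grip":-1}]'
python3 -c "
from h import *
t=get_image('top')[:,:,::-1];s=get_image('scene')[:,:,::-1]
z=lambda im,x,y:cv2.resize(im[y:y+130,x:x+130],None,fx=3,fy=3,interpolation=cv2.INTER_CUBIC)
cv2.imwrite('pics/g1.png',np.hstack([z(t,400,150),z(s,90,110)]))"
```

```text
clock: 3.85
eef_pos: [453.8, -327.7, 48.3]
tool_rot: [3.14, 0.001, 1.454]
force: [0.8, -0.8, -0.2]
width: 85.7
gripper_force: 0.0
```

View pics/g1.png

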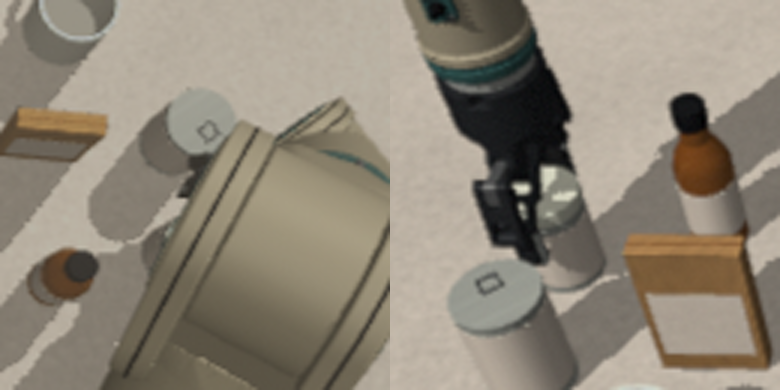

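The gripper straddles the tin (lid at about (560,190) of the picture), clear of the can. Closing and lifting.

```bash
python3 -m creep '[{"dx":0,"dy":0,"dz":0,"rx":0,"ry":0,"rz":0,"grip":1},{"dx":0,"dy":0,"dz":0,"rx":0,"ry":0,"rz":0,"grip":1},{"dx":0,"dy":0,"dz":0,"rx":0,"ry":0,"rz":0,"grip":1},{"dx":0,"dy":0,"dz":0,"rx":0,"ry":0,"rz":0,"grip":1},{"dx":0,"dy":0,"dz":0,"rx":0,"ry":0,"rz":0,"grip":1}]'
python3 -m creep '[{"dx":0,"dy":0,"dz":0,"rx":0,"ry":0,"rz":0,"grip":1},{"dx":0,"dy":0,"dz":0.02,"rx":0,"ry":0,"rz":0,"grip":1},{"dx":0,"dy":0,"dz":0.08,"rx":0,"ry":0,"rz":0,"grip":1},{"dx":0,"dy":0,"dz":0.16,"rx":0,"ry":0,"rz":0,"grip":1},{"dx":0,"dy":0,"dz":0.25,"rx":0,"ry":0,"rz":0,"grip":1}]'
```

```text
clock: 4.58
eef_pos: [453.3, -327.3, 48.4]
tool_rot: [3.141, 0.0, 1.454]
force: [-1.5, 1.0, 7.2]
width: 56.8
gripper_force: 61.9
clock: 5.2
eef_pos: [452.9, -326.5, 148.1]
tool_rot: [-3.14, -0.001, 1.454]
force: [1.1, -0.7, -3.1]
width: 56.8
gripper_force: 64.2
```

```bash
python3 -m creep '[{"dx":0,"dy":0,"dz":0.1,"rx":0,"ry":0,"rz":0,"grip":1},{"dx":0,"dy":0,"dz":0.2,"rx":0,"ry":0,"rz":0,"grip":1},{"dx":0,"dy":0.04,"dz":0.26,"rx":0,"ry":0,"rz":0,"grip":1},{"dx":0,"dy":0.12,"dz":0.26,"rx":0,"ry":0,"rz":0,"grip":1},{"dx":0,"dy":0.22,"dz":0.26,"rx":0,"ry":0,"rz":0,"grip":1}]'
python3 -m creep '[{"dx":0,"dy":0.12,"dz":0,"rx":0,"ry":0,"rz":0,"grip":1},{"dx":0,"dy":0.24,"dz":0,"rx":0,"ry":0,"rz":0,"grip":1},{"dx":0,"dy":0.36,"dz":0,"rx":0,"ry":0,"rz":0,"grip":1},{"dx":0.01,"dy":0.48,"dz":0,"rx":0,"ry":0,"rz":0,"grip":1},{"dx":0.017,"dy":0.6,"dz":0,"rx":0,"ry":0,"rz":0,"grip":1}]'
python3 -m creep '[{"dx":0,"dy":0.12,"dz":0,"rx":0,"ry":0,"rz":0,"grip":1},{"dx":0,"dy":0.24,"dz":0,"rx":0,"ry":0,"rz":0,"grip":1},{"dx":0,"dy":0.36,"dz":0,"rx":0,"ry":0,"rz":0,"grip":1},{"dx":0,"dy":0.48,"dz":0,"rx":0,"ry":0,"rz":0,"grip":1},{"dx":0,"dy":0.58,"dz":0,"rx":0,"ry":0,"rz":0,"grip":1}]'
python3 -m creep '[{"dx":0,"dy":0.1,"dz":0,"rx":0,"ry":0,"rz":0,"grip":1},{"dx":0,"dy":0.16,"dz":0,"rx":0,"ry":0,"rz":0,"grip":1},{"dx":0,"dy":0.2,"dz":0,"rx":0,"ry":0,"rz":0,"grip":1},{"dx":0,"dy":0.22,"dz":-0.02,"rx":0,"ry":0,"rz":0,"grip":1},{"dx":0,"dy":0.22,"dz":-0.08,"rx":0,"ry":0,"rz":0,"grip":1}]'
python3 -m creep '[{"dx":0,"dy":0,"dz":-0.06,"rx":0,"ry":0,"rz":0,"grip":1},{"dx":0,"dy":0,"dz":-0.11,"rx":0,"ry":0,"rz":0,"grip":1},{"dx":0,"dy":0,"dz":-0.15,"rx":0,"ry":0,"rz":0,"grip":1},{"dx":0,"dy":0,"dz":-0.16,"rx":0,"ry":0,"rz":0,"grip":1},{"dx":0,"dy":0,"dz":-0.16,"rx":0,"ry":0,"rz":0,"grip":1}]'
python3 -c "
from h import *
t=get_image('top')[:,:,::-1];s=get_image('scene')[:,:,::-1]
z=lambda im,x,y:cv2.resize(im[y:y+130,x:x+130],None,fx=3,fy=3,interpolation=cv2.INTER_CUBIC)
cv2.imwrite('pics/g2.png',np.hstack([z(t,200,165),z(s,320,90)]))"
```

```text
clock: 5.82
eef_pos: [453.0, -238.6, 251.9]
tool_rot: [3.141, 0.0, 1.453]
force: [-0.0, 0.9, -2.8]
width: 56.6
gripper_force: 64.4
clock: 6.45
eef_pos: [459.8, 2.6, 251.6]
tool_rot: [3.141, -0.0, 1.454]
force: [-0.1, 0.0, -3.5]
width: 56.4
gripper_force: 64.4
clock: 7.08
eef_pos: [459.3, 234.9, 251.4]
tool_rot: [-3.141, -0.0, 1.456]
force: [0.7, -0.5, -2.0]
width: 56.3
gripper_force: 64.4
clock: 7.7
eef_pos: [461.1, 320.9, 219.5]
tool_rot: [3.14, -0.001, 1.454]
force: [-0.6, 0.2, -3.4]
width: 56.6
gripper_force: 64.4
clock: 8.32
eef_pos: [460.4, 320.7, 155.4]
tool_rot: [3.141, 0.0, 1.454]
force: [-0.0, 0.0, -2.5]
width: 56.5
gripper_force: 64.4
```

View pics/g2.png

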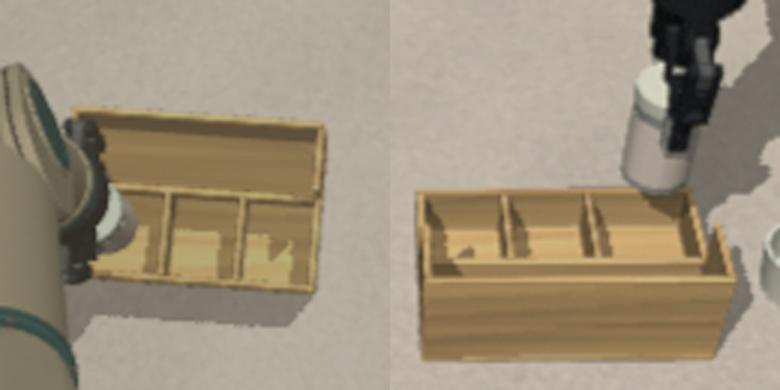

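```bash
python3 -m creep '[{"dx":0,"dy":0,"dz":-0.07,"rx":0,"ry":0,"rz":0,"grip":1},{"dx":0,"dy":0,"dz":-0.14,"rx":0,"ry":0,"rz":0,"grip":1},{"dx":0,"dy":0,"dz":-0.2,"rx":0,"ry":0,"rz":0,"grip":1},{"dx":0,"dy":0,"dz":-0.23,"rx":0,"ry":0,"rz":0,"grip":1},{"dx":0,"dy":0,"dz":-0.24,"rx":0,"ry":0,"rz":0,"grip":1}]'
python3 -m creep '[{"dx":0,"dy":0,"dz":-0.004,"rx":0,"ry":0,"rz":0,"grip":1},{"dx":0,"dy":0,"dz":-0.007,"rx":0,"ry":0,"rz":0,"grip":1},{"dx":0,"dy":0,"dz":-0.01,"rx":0,"ry":0,"rz":0,"grip":1},{"dx":0,"dy":0,"dz":-0.012,"rx":0,"ry":0,"rz":0,"grip":1},{"dx":0,"dy":0,"dz":-0.012,"rx":0,"ry":0,"rz":0,"grip":1}]'
```

```text
clock: 9.05
eef_pos: [460.3, 321.1, 59.3]
tool_rot: [3.141, -0.0, 1.454]
force: [-0.2, 0.7, -3.0]
width: 56.5
gripper_force: 64.4
clock: 9.68
eef_pos: [460.2, 321.1, 54.7]
tool_rot: [3.141, -0.0, 1.454]
force: [0.3, -0.1, -1.5]
width: 56.5
gripper_force: 64.4
```

```bash
python3 -m creep '[{"dx":0,"dy":0,"dz":-0.003,"rx":0,"ry":0,"rz":0,"grip":1},{"dx":0,"dy":0,"dz":-0.003,"rx":0,"ry":0,"rz":0,"grip":1},{"dx":0,"dy":0,"dz":-0.003,"rx":0,"ry":0,"rz":0,"grip":1},{"dx":0,"dy":0,"dz":-0.003,"rx":0,"ry":0,"rz":0,"grip":1},{"dx":0,"dy":0,"dz":-0.003,"rx":0,"ry":0,"rz":0,"grip":1}]'
```

```text
clock: 10.3
eef_pos: [460.2, 321.2, 54.5]
tool_rot: [3.141, -0.001, 1.454]
force: [-2.5, -1.1, 7.8]
width: 56.8
gripper_force: 64.8
```

```bash
python3 -m creep '[{"dx":0,"dy":0,"dz":0,"rx":0,"ry":0,"rz":0,"grip":0},{"dx":0,"dy":0,"dz":0,"rx":0,"ry":0,"rz":0,"grip":-1},{"dx":0,"dy":0,"dz":0,"rx":0,"ry":0,"rz":0,"grip":-1},{"dx":0,"dy":0,"dz":0,"rx":0,"ry":0,"rz":0,"grip":-1},{"dx":0,"dy":0,"dz":0,"rx":0,"ry":0,"rz":0,"grip":-1}]'
python3 -m creep '[{"dx":0,"dy":0,"dz":0.03,"rx":0,"ry":0,"rz":0,"grip":-1},{"dx":0,"dy":0,"dz":0.1,"rx":0,"ry":0,"rz":0,"grip":-1},{"dx":0,"dy":0,"dz":0.2,"rx":0,"ry":0,"rz":0,"grip":-1},{"dx":0,"dy":0,"dz":0.35,"rx":0,"ry":0,"rz":0,"grip":-1},{"dx":0,"dy":0,"dz":0.45,"rx":0,"ry":0,"rz":0,"grip":-1}]'
python3 -m creep '[{"dx":0.2,"dy":-0.65,"dz":0,"rx":0,"ry":0,"rz":0,"grip":-1},{"dx":0.2,"dy":-0.65,"dz":0,"rx":0,"ry":0,"rz":0,"grip":-1},{"dx":0.2,"dy":-0.65,"dz":0,"rx":0,"ry":0,"rz":0,"grip":-1},{"dx":0.2,"dy":-0.65,"dz":0,"rx":0,"ry":0,"rz":0,"grip":-1},{"dx":0.2,"dy":-0.65,"dz":0,"rx":0,"ry":0,"rz":0,"grip":-1}]'
python3 -m creep '[{"dx":0.05,"dy":-0.15,"dz":0,"rx":0,"ry":0,"rz":0,"grip":-1},{"dx":0.05,"dy":-0.28,"dz":0,"rx":0,"ry":0,"rz":0,"grip":-1},{"dx":0.05,"dy":-0.319,"dz":0,"rx":0,"ry":0,"rz":0,"grip":-1},{"dx":0.05,"dy":-0.319,"dz":-0.08,"rx":0,"ry":0,"rz":0,"grip":-1},{"dx":0.05,"dy":-0.319,"dz":-0.15,"rx":0,"ry":0,"rz":0,"grip":-1}]'
```

```text
clock: 10.92
eef_pos: [460.1, 320.9, 53.2]
tool_rot: [-3.142, 0.0, 1.454]
force: [-0.1, 0.4, -0.1]
width: 85.3
gripper_force: 0.0
clock: 11.55
eef_pos: [460.8, 321.1, 236.8]
tool_rot: [3.139, -0.002, 1.454]
force: [-0.2, 1.1, -0.2]
width: 85.5
gripper_force: 0.0
clock: 12.18
eef_pos: [540.9, 55.6, 234.6]
tool_rot: [3.139, 0.002, 1.447]
force: [-0.1, 1.0, 0.0]
width: 85.5
gripper_force: 0.0
clock: 12.8
eef_pos: [560.2, -65.8, 173.2]
tool_rot: [3.141, -0.001, 1.455]
force: [0.3, -0.2, 0.2]
width: 85.4
gripper_force: 0.0
```

```bash
python3 -m creep '[{"dx":0,"dy":0,"dz":-0.12,"rx":0,"ry":0,"rz":0,"grip":-1},{"dx":0,"dy":0,"dz":-0.22,"rx":0,"ry":0,"rz":0,"grip":-1},{"dx":0,"dy":0,"dz":-0.3,"rx":0,"ry":0,"rz":0,"grip":-1},{"dx":0,"dy":0,"dz":-0.3,"rx":0,"ry":0,"rz":0,"grip":-1},{"dx":0,"dy":0,"dz":-0.3,"rx":0,"ry":0,"rz":0,"grip":-1}]'
python3 -m creep '[{"dx":0,"dy":0,"dz":0,"rx":0,"ry":0,"rz":0,"grip":1},{"dx":0,"dy":0,"dz":0,"rx":0,"ry":0,"rz":0,"grip":1},{"dx":0,"dy":0,"dz":0,"rx":0,"ry":0,"rz":0,"grip":1},{"dx":0,"dy":0,"dz":0,"rx":0,"ry":0,"rz":0,"grip":1},{"dx":0,"dy":0,"dz":0,"rx":0,"ry":0,"rz":0,"grip":1}]'
python3 -m creep '[{"dx":0,"dy":0,"dz":0,"rx":0,"ry":0,"rz":0,"grip":1},{"dx":0,"dy":0,"dz":0.02,"rx":0,"ry":0,"rz":0,"grip":1},{"dx":0,"dy":0,"dz":0.08,"rx":0,"ry":0,"rz":0,"grip":1},{"dx":0,"dy":0,"dz":0.16,"rx":0,"ry":0,"rz":0,"grip":1},{"dx":0,"dy":0,"dz":0.25,"rx":0,"ry":0,"rz":0,"grip":1}]'
```

```text
clock: 13.42
eef_pos: [561.0, -66.4, 54.6]
tool_rot: [3.14, -0.0, 1.455]
force: [-0.6, -0.5, 0.1]
width: 85.4
gripper_force: 0.0
clock: 14.05
eef_pos: [560.6, -66.6, 54.6]
tool_rot: [3.14, -0.0, 1.454]
force: [-1.9, 0.3, 6.2]
width: 45.9
gripper_force: 60.3
clock: 14.68
eef_pos: [559.6, -66.6, 154.3]
tool_rot: [-3.141, 0.0, 1.454]
force: [0.1, 0.3, -1.6]
width: 45.5
gripper_force: 61.4
```

```bash
python3 -m creep '[{"dx":0,"dy":0.02,"dz":0.06,"rx":0,"ry":0,"rz":0,"grip":1},{"dx":-0.03,"dy":0.1,"dz":0.1,"rx":0,"ry":0,"rz":0,"grip":1},{"dx":-0.08,"dy":0.22,"dz":0.1,"rx":0,"ry":0,"rz":0,"grip":1},{"dx":-0.13,"dy":0.35,"dz":0.1,"rx":0,"ry":0,"rz":0,"grip":1},{"dx":-0.18,"dy":0.48,"dz":0.1,"rx":0,"ry":0,"rz":0,"grip":1}]'
python3 -m creep '[{"dx":-0.04,"dy":0.12,"dz":0,"rx":0,"ry":0,"rz":0,"grip":1},{"dx":-0.08,"dy":0.22,"dz":0,"rx":0,"ry":0,"rz":0,"grip":1},{"dx":-0.095,"dy":0.288,"dz":0,"rx":0,"ry":0,"rz":0,"grip":1},{"dx":-0.095,"dy":0.288,"dz":0,"rx":0,"ry":0,"rz":0,"grip":1},{"dx":-0.095,"dy":0.288,"dz":-0.05,"rx":0,"ry":0,"rz":0,"grip":1}]'
python3 -m creep '[{"dx":0,"dy":0,"dz":-0.04,"rx":0,"ry":0,"rz":0,"grip":1},{"dx":0,"dy":0,"dz":-0.08,"rx":0,"ry":0,"rz":0,"grip":1},{"dx":0,"dy":0,"dz":-0.1,"rx":0,"ry":0,"rz":0,"grip":1},{"dx":0,"dy":0,"dz":-0.1,"rx":0,"ry":0,"rz":0,"grip":1},{"dx":0,"dy":0,"dz":-0.1,"rx":0,"ry":0,"rz":0,"grip":1}]'
python3 -c "
from h import *
t=get_image('top')[:,:,::-1];s=get_image('scene')[:,:,::-1]
z=lambda im,x,y:cv2.resize(im[y:y+130,x:x+130],None,fx=3,fy=3,interpolation=cv2.INTER_CUBIC)
cv2.imwrite('pics/g3.png',np.hstack([z(t,200,165),z(s,320,90)]))"
```

```text
clock: 15.3
eef_pos: [487.3, 126.8, 193.9]
tool_rot: [3.141, -0.001, 1.454]
force: [1.6, 1.0, -1.6]
width: 45.2
gripper_force: 61.5
clock: 15.92
eef_pos: [451.4, 240.4, 174.5]
tool_rot: [3.138, -0.002, 1.454]
force: [0.7, -0.1, -1.3]
width: 45.4
gripper_force: 61.5
clock: 16.55
eef_pos: [450.5, 240.5, 133.7]
tool_rot: [3.141, -0.0, 1.454]
force: [-0.3, 1.0, -1.0]
width: 45.5
gripper_force: 61.5
```

View pics/g3.png

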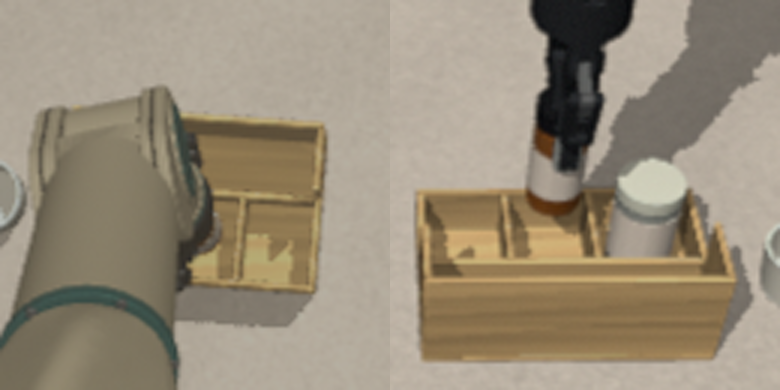

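The tin stands upright in the large compartment and the jar is over the middle one (jar foot at about (553,205)). Lowering.

```bash
python3 -m creep '[{"dx":0,"dy":0,"dz":-0.05,"rx":0,"ry":0,"rz":0,"grip":1},{"dx":0,"dy":0,"dz":-0.1,"rx":0,"ry":0,"rz":0,"grip":1},{"dx":0,"dy":0,"dz":-0.15,"rx":0,"ry":0,"rz":0,"grip":1},{"dx":0,"dy":0,"dz":-0.17,"rx":0,"ry":0,"rz":0,"grip":1},{"dx":0,"dy":0,"dz":-0.172,"rx":0,"ry":0,"rz":0,"grip":1}]'
python3 -m creep '[{"dx":0,"dy":0,"dz":-0.004,"rx":0,"ry":0,"rz":0,"grip":1},{"dx":0,"dy":0,"dz":-0.008,"rx":0,"ry":0,"rz":0,"grip":1},{"dx":0,"dy":0,"dz":-0.011,"rx":0,"ry":0,"rz":0,"grip":1},{"dx":0,"dy":0,"dz":-0.014,"rx":0,"ry":0,"rz":0,"grip":1},{"dx":0,"dy":0,"dz":-0.014,"rx":0,"ry":0,"rz":0,"grip":1}]'
```

```text
clock: 17.27
eef_pos: [450.2, 240.5, 64.5]
tool_rot: [-3.141, 0.0, 1.454]
force: [0.3, 0.4, -2.4]
width: 45.9
gripper_force: 61.5
clock: 17.9
eef_pos: [450.3, 240.8, 60.5]
tool_rot: [3.141, -0.002, 1.454]
force: [-3.3, -0.5, 13.7]
width: 45.8
gripper_force: 62.7
```

```bash
python3 -m creep '[{"dx":0,"dy":0,"dz":0,"rx":0,"ry":0,"rz":0,"grip":0},{"dx":0,"dy":0,"dz":0,"rx":0,"ry":0,"rz":0,"grip":-1},{"dx":0,"dy":0,"dz":0,"rx":0,"ry":0,"rz":0,"grip":-1},{"dx":0,"dy":0,"dz":0,"rx":0,"ry":0,"rz":0,"grip":-1},{"dx":0,"dy":0,"dz":0,"rx":0,"ry":0,"rz":0,"grip":-1}]'
python3 -m creep '[{"dx":0,"dy":0,"dz":0.03,"rx":0,"ry":0,"rz":0,"grip":-1},{"dx":0,"dy":0,"dz":0.1,"rx":0,"ry":0,"rz":0,"grip":-1},{"dx":0,"dy":0,"dz":0.2,"rx":0,"ry":0,"rz":0,"grip":-1},{"dx":0,"dy":0,"dz":0.35,"rx":0,"ry":0,"rz":0,"grip":-1},{"dx":0,"dy":0,"dz":0.4,"rx":0,"ry":0,"rz":0,"grip":-1}]'
python3 -m creep '[{"dx":0.4,"dy":-0.54,"dz":0,"rx":0,"ry":0,"rz":0,"grip":-1},{"dx":0.4,"dy":-0.54,"dz":0,"rx":0,"ry":0,"rz":0,"grip":-1},{"dx":0.4,"dy":-0.54,"dz":0,"rx":0,"ry":0,"rz":0,"grip":-1},{"dx":0.4,"dy":-0.54,"dz":0,"rx":0,"ry":0,"rz":0,"grip":-1},{"dx":0.4,"dy":-0.54,"dz":0,"rx":0,"ry":0,"rz":0,"grip":-1}]'
python3 -m creep '[{"dx":0.1,"dy":-0.12,"dz":0,"rx":0,"ry":0,"rz":0,"grip":-1},{"dx":0.178,"dy":-0.24,"dz":0,"rx":0,"ry":0,"rz":0,"grip":-1},{"dx":0.178,"dy":-0.24,"dz":-0.05,"rx":0,"ry":0,"rz":0,"grip":-1},{"dx":0.178,"dy":-0.24,"dz":-0.13,"rx":0,"ry":0,"rz":0,"grip":-1},{"dx":0.178,"dy":-0.24,"dz":-0.13,"rx":0,"ry":0,"rz":0,"grip":-1}]'
```

```text
clock: 18.52
eef_pos: [450.0, 240.5, 58.7]
tool_rot: [-3.141, 0.0, 1.454]
force: [0.3, -0.7, 0.1]
width: 85.5
gripper_force: 0.0
clock: 19.15
eef_pos: [451.7, 241.0, 223.0]
tool_rot: [3.137, -0.004, 1.454]
force: [0.2, 0.3, -0.2]
width: 85.2
gripper_force: 0.0
clock: 19.77
eef_pos: [611.8, 19.0, 219.9]
tool_rot: [3.139, 0.003, 1.448]
force: [-0.5, -0.2, 0.0]
width: 85.2
gripper_force: 0.0
clock: 20.4
eef_pos: [679.1, -69.9, 164.7]
tool_rot: [-3.136, -0.001, 1.455]
force: [-0.6, 0.3, 0.1]
width: 85.3
gripper_force: 0.0
```

```bash
python3 -m creep '[{"dx":0,"dy":0,"dz":-0.1,"rx":0,"ry":0,"rz":0,"grip":-1},{"dx":0,"dy":0,"dz":-0.2,"rx":0,"ry":0,"rz":0,"grip":-1},{"dx":0,"dy":0,"dz":-0.285,"rx":0,"ry":0,"rz":0,"grip":-1},{"dx":0,"dy":0,"dz":-0.285,"rx":0,"ry":0,"rz":0,"grip":-1},{"dx":0,"dy":0,"dz":-0.285,"rx":0,"ry":0,"rz":0,"grip":-1}]'
python3 -m creep '[{"dx":0,"dy":0,"dz":0,"rx":0,"ry":0,"rz":0,"grip":1},{"dx":0,"dy":0,"dz":0,"rx":0,"ry":0,"rz":0,"grip":1},{"dx":0,"dy":0,"dz":0,"rx":0,"ry":0,"rz":0,"grip":1},{"dx":0,"dy":0,"dz":0,"rx":0,"ry":0,"rz":0,"grip":1},{"dx":0,"dy":0,"dz":0,"rx":0,"ry":0,"rz":0,"grip":1}]'
python3 -m creep '[{"dx":0,"dy":0,"dz":0,"rx":0,"ry":0,"rz":0,"grip":1},{"dx":0,"dy":0,"dz":0.02,"rx":0,"ry":0,"rz":0,"grip":1},{"dx":0,"dy":0,"dz":0.08,"rx":0,"ry":0,"rz":0,"grip":1},{"dx":0,"dy":0,"dz":0.16,"rx":0,"ry":0,"rz":0,"grip":1},{"dx":0,"dy":0,"dz":0.25,"rx":0,"ry":0,"rz":0,"grip":1}]'
```

```text
clock: 21.02
eef_pos: [682.9, -71.5, 55.3]
tool_rot: [3.138, 0.0, 1.455]
force: [-0.0, -0.1, 0.6]
width: 85.5
gripper_force: 0.0
clock: 21.65
eef_pos: [682.5, -71.6, 54.4]
tool_rot: [3.139, -0.0, 1.454]
force: [0.8, 0.6, 6.6]
width: 45.2
gripper_force: 60.4
clock: 22.28
eef_pos: [680.3, -71.3, 153.2]
tool_rot: [-3.139, 0.0, 1.454]
force: [0.5, -0.5, -1.9]
width: 45.5
gripper_force: 61.5
```

```bash
python3 -m creep '[{"dx":-0.02,"dy":0.02,"dz":0.06,"rx":0,"ry":0,"rz":0,"grip":1},{"dx":-0.08,"dy":0.08,"dz":0.1,"rx":0,"ry":0,"rz":0,"grip":1},{"dx":-0.16,"dy":0.16,"dz":0.1,"rx":0,"ry":0,"rz":0,"grip":1},{"dx":-0.25,"dy":0.25,"dz":0.1,"rx":0,"ry":0,"rz":0,"grip":1},{"dx":-0.34,"dy":0.34,"dz":0.1,"rx":0,"ry":0,"rz":0,"grip":1}]'
python3 -m creep '[{"dx":-0.09,"dy":0.09,"dz":0,"rx":0,"ry":0,"rz":0,"grip":1},{"dx":-0.18,"dy":0.18,"dz":0,"rx":0,"ry":0,"rz":0,"grip":1},{"dx":-0.24,"dy":0.24,"dz":0,"rx":0,"ry":0,"rz":0,"grip":1},{"dx":-0.261,"dy":0.258,"dz":0,"rx":0,"ry":0,"rz":0,"grip":1},{"dx":-0.261,"dy":0.258,"dz":-0.04,"rx":0,"ry":0,"rz":0,"grip":1}]'
python3 -m creep '[{"dx":0,"dy":0,"dz":-0.05,"rx":0,"ry":0,"rz":0,"grip":1},{"dx":0,"dy":0,"dz":-0.09,"rx":0,"ry":0,"rz":0,"grip":1},{"dx":0,"dy":0,"dz":-0.11,"rx":0,"ry":0,"rz":0,"grip":1},{"dx":0,"dy":0,"dz":-0.11,"rx":0,"ry":0,"rz":0,"grip":1},{"dx":0,"dy":0,"dz":-0.11,"rx":0,"ry":0,"rz":0,"grip":1}]'
```

```text
clock: 22.9
eef_pos: [543.6, 65.6, 192.9]
tool_rot: [-3.141, -0.0, 1.454]
force: [0.6, 0.4, -1.6]
width: 45.0
gripper_force: 61.7
clock: 23.52
eef_pos: [441.5, 168.4, 177.7]
tool_rot: [3.139, -0.001, 1.456]
force: [1.4, -1.3, -3.3]
width: 45.6
gripper_force: 61.8
clock: 24.15
eef_pos: [441.5, 167.6, 133.4]
tool_rot: [3.141, -0.0, 1.454]
force: [0.5, -1.3, -2.1]
width: 45.1
gripper_force: 61.7
```

```bash
python3 -m creep '[{"dx":0,"dy":0.001,"dz":-0.05,"rx":0,"ry":0,"rz":0,"grip":1},{"dx":0,"dy":0.001,"dz":-0.1,"rx":0,"ry":0,"rz":0,"grip":1},{"dx":0,"dy":0.001,"dz":-0.15,"rx":0,"ry":0,"rz":0,"grip":1},{"dx":0,"dy":0.001,"dz":-0.17,"rx":0,"ry":0,"rz":0,"grip":1},{"dx":0,"dy":0.001,"dz":-0.172,"rx":0,"ry":0,"rz":0,"grip":1}]'
python3 -m creep '[{"dx":0,"dy":0,"dz":-0.004,"rx":0,"ry":0,"rz":0,"grip":1},{"dx":0,"dy":0,"dz":-0.007,"rx":0,"ry":0,"rz":0,"grip":1},{"dx":0,"dy":0,"dz":-0.01,"rx":0,"ry":0,"rz":0,"grip":1},{"dx":0,"dy":0,"dz":-0.012,"rx":0,"ry":0,"rz":0,"grip":1},{"dx":0,"dy":0,"dz":-0.012,"rx":0,"ry":0,"rz":0,"grip":1}]'
```

```text
clock: 24.78
eef_pos: [441.1, 168.1, 64.2]
tool_rot: [3.141, -0.0, 1.454]
force: [-1.1, -0.2, -2.1]
width: 44.8
gripper_force: 61.8
clock: 25.4
eef_pos: [441.3, 168.3, 60.3]
tool_rot: [3.141, -0.001, 1.454]
force: [-0.9, 0.8, 8.9]
width: 45.0
gripper_force: 61.7
```

```bash
python3 -m creep '[{"dx":0,"dy":0,"dz":0,"rx":0,"ry":0,"rz":0,"grip":0},{"dx":0,"dy":0,"dz":0,"rx":0,"ry":0,"rz":0,"grip":-1},{"dx":0,"dy":0,"dz":0,"rx":0,"ry":0,"rz":0,"grip":-1},{"dx":0,"dy":0,"dz":0,"rx":0,"ry":0,"rz":0,"grip":-1},{"dx":0,"dy":0,"dz":0,"rx":0,"ry":0,"rz":0,"grip":-1}]'
python3 -m creep '[{"dx":0,"dy":0,"dz":0.03,"rx":0,"ry":0,"rz":0,"grip":-1},{"dx":0,"dy":0,"dz":0.1,"rx":0,"ry":0,"rz":0,"grip":-1},{"dx":0,"dy":0,"dz":0.2,"rx":0,"ry":0,"rz":0,"grip":-1},{"dx":0,"dy":0,"dz":0.35,"rx":0,"ry":0,"rz":0,"grip":-1},{"dx":0,"dy":0,"dz":0.45,"rx":0,"ry":0,"rz":0,"grip":-1}]'
python3 -m creep '[{"dx":0.2,"dy":-0.65,"dz":0,"rx":0,"ry":0,"rz":0,"grip":-1},{"dx":0.2,"dy":-0.65,"dz":0,"rx":0,"ry":0,"rz":0,"grip":-1},{"dx":0.2,"dy":-0.65,"dz":0,"rx":0,"ry":0,"rz":0,"grip":-1},{"dx":0.2,"dy":-0.65,"dz":0,"rx":0,"ry":0,"rz":0,"grip":-1},{"dx":0.2,"dy":-0.65,"dz":0,"rx":0,"ry":0,"rz":0,"grip":-1}]'
python3 -m creep '[{"dx":0.05,"dy":-0.12,"dz":0,"rx":0,"ry":0,"rz":0,"grip":-1},{"dx":0.115,"dy":-0.24,"dz":0,"rx":0,"ry":0,"rz":0,"grip":-1},{"dx":0.115,"dy":-0.274,"dz":0,"rx":0,"ry":0,"rz":0,"grip":-1},{"dx":0.115,"dy":-0.274,"dz":-0.05,"rx":0,"ry":0,"rz":-0.001,"grip":-1},{"dx":0.115,"dy":-0.274,"dz":-0.1,"rx":0,"ry":0,"rz":-0.001,"grip":-1}]'
python3 -c "
from h import *
t=get_image('top')[:,:,::-1];s=get_image('scene')[:,:,::-1]
z=lambda im,x,y:cv2.resize(im[y:y+130,x:x+130],None,fx=3,fy=3,interpolation=cv2.INTER_CUBIC)
cv2.imwrite('pics/g4.png',np.hstack([z(t,200,165),z(s,320,90)]))
print(proj('scene',(483.7+60*.992,244.7-60*.125,96)))
"
```

```text
clock: 26.02
eef_pos: [440.9, 168.2, 59.2]
tool_rot: [-3.142, 0.0, 1.454]
force: [-0.3, 0.7, -0.8]
width: 85.2
gripper_force: 0.0
clock: 26.65
eef_pos: [441.4, 168.0, 242.4]
tool_rot: [3.139, -0.002, 1.454]
force: [0.4, 0.5, -0.6]
width: 85.5
gripper_force: 0.0
clock: 27.28
eef_pos: [521.1, -96.9, 240.5]
tool_rot: [3.14, 0.002, 1.448]
force: [-0.2, 1.7, -0.1]
width: 85.5
gripper_force: 0.0
clock: 27.9
eef_pos: [566.3, -200.8, 199.4]
tool_rot: [-3.141, -0.001, 1.448]
force: [-0.2, 0.2, -0.0]
width: 85.5
gripper_force: 0.0
[382.41348367 177.64121659]
```

View pics/g4.png

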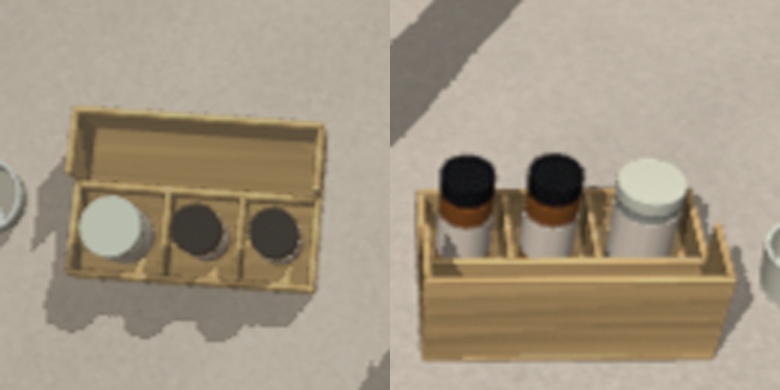

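Tin (110,227) and jars (198,230) and (273,233) all stand upright in their compartments. Now the carton.

```bash
python3 -m creep '[{"dx":0,"dy":0,"dz":-0.1,"rx":0,"ry":0,"rz":0,"grip":-1},{"dx":0,"dy":0,"dz":-0.2,"rx":0,"ry":0,"rz":0,"grip":-1},{"dx":0,"dy":0,"dz":-0.238,"rx":0,"ry":0,"rz":0,"grip":-1},{"dx":0,"dy":0,"dz":-0.238,"rx":0,"ry":0,"rz":0,"grip":-0.5},{"dx":0,"dy":0,"dz":-0.238,"rx":0,"ry":0,"rz":0,"grip":0}]'
python3 -m creep '[{"dx":0,"dy":0,"dz":0,"rx":0,"ry":0,"rz":0,"grip":0.2},{"dx":0,"dy":0,"dz":0,"rx":0,"ry":0,"rz":0,"grip":0.5},{"dx":0,"dy":0,"dz":0,"rx":0,"ry":0,"rz":0,"grip":1},{"dx":0,"dy":0,"dz":0,"rx":0,"ry":0,"rz":0,"grip":1},{"dx":0,"dy":0,"dz":0,"rx":0,"ry":0,"rz":0,"grip":1}]'
python3 -m creep '[{"dx":0,"dy":0,"dz":0,"rx":0,"ry":0,"rz":0,"grip":1},{"dx":0,"dy":0,"dz":0.02,"rx":0,"ry":0,"rz":0,"grip":1},{"dx":0,"dy":0,"dz":0.08,"rx":0,"ry":0,"rz":0,"grip":1},{"dx":0,"dy":0,"dz":0.16,"rx":0,"ry":0,"rz":0,"grip":1},{"dx":0,"dy":0,"dz":0.25,"rx":0,"ry":0,"rz":0,"grip":1}]'
python3 -c "
from h import *
t=get_image('top')[:,:,::-1];s=get_image('scene')[:,:,::-1]
z=lambda im,x,y:cv2.resize(im[y:y+160,x:x+130],None,fx=3,fy=3,interpolation=cv2.INTER_CUBIC)
cv2.imwrite('pics/g5.png',np.hstack([z(t,350,120),z(s,130,90)]))
"
```

```text
clock: 28.62
eef_pos: [568.0, -202.0, 105.8]
tool_rot: [3.139, 0.001, 1.448]
force: [-0.1, 0.3, -0.1]
width: 51.4
gripper_force: 0.0
clock: 29.25
eef_pos: [567.0, -201.6, 105.1]
tool_rot: [3.141, -0.0, 1.448]
force: [-1.3, 0.6, 6.3]
width: 19.3
gripper_force: 59.0
clock: 29.88
eef_pos: [566.5, -201.2, 204.8]
tool_rot: [-3.14, -0.0, 1.448]
force: [0.8, 0.8, -1.9]
width: 18.9
gripper_force: 58.4
```

View pics/g5.png

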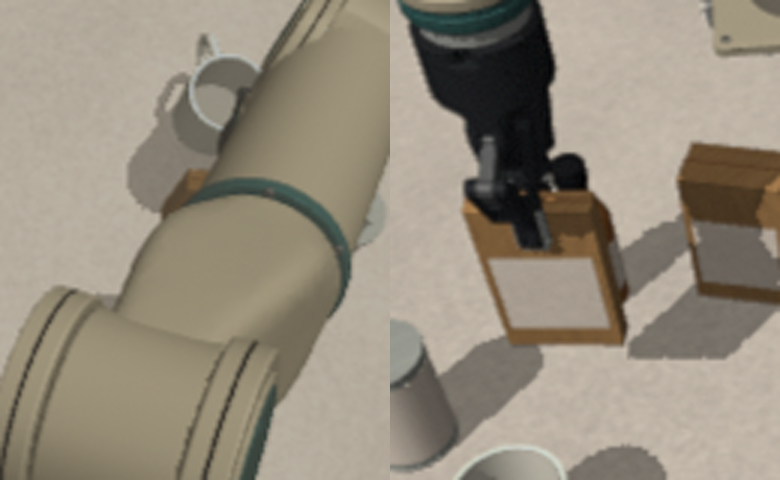

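The carton hangs upright, gripped centrally near its top (finger at (533,230), carton top from 465 to 605). Carrying it over and tilting it 15° backwards.

```bash
python3 -m creep '[{"dx":0,"dy":0.02,"dz":0.05,"rx":0,"ry":0,"rz":0,"grip":1},{"dx":0,"dy":0.09,"dz":0.1,"rx":0,"ry":0,"rz":0,"grip":1},{"dx":0,"dy":0.19,"dz":0.1,"rx":0,"ry":0,"rz":0,"grip":1},{"dx":0,"dy":0.31,"dz":0.1,"rx":0,"ry":0,"rz":0,"grip":1},{"dx":0,"dy":0.43,"dz":0.1,"rx":0,"ry":0,"rz":0,"grip":1}]'
python3 -m creep '[{"dx":0,"dy":0.12,"dz":0,"rx":0,"ry":0,"rz":0,"grip":1},{"dx":-0.01,"dy":0.24,"dz":0,"rx":0,"ry":0,"rz":0,"grip":1},{"dx":-0.02,"dy":0.36,"dz":0,"rx":0,"ry":0,"rz":0,"grip":1},{"dx":-0.03,"dy":0.46,"dz":0,"rx":0,"ry":0,"rz":0,"grip":1},{"dx":-0.048,"dy":0.54,"dz":0,"rx":0,"ry":0,"rz":0,"grip":1}]'
python3 -m creep '[{"dx":0,"dy":0.07,"dz":0,"rx":0.001,"ry":0.01,"rz":0,"grip":1},{"dx":0,"dy":0.11,"dz":0,"rx":0.002,"ry":0.02,"rz":0,"grip":1},{"dx":0,"dy":0.124,"dz":0,"rx":0.004,"ry":0.031,"rz":0,"grip":1},{"dx":0,"dy":0.124,"dz":0,"rx":0.005,"ry":0.0413,"rz":0,"grip":1},{"dx":0,"dy":0.124,"dz":0,"rx":0.005,"ry":0.0413,"rz":0,"grip":1}]'
python3 -m creep '[{"dx":0,"dy":0,"dz":-0.04,"rx":0,"ry":0,"rz":0,"grip":1},{"dx":0,"dy":0,"dz":-0.09,"rx":0,"ry":0,"rz":0,"grip":1},{"dx":0,"dy":0,"dz":-0.13,"rx":0,"ry":0,"rz":0,"grip":1},{"dx":0,"dy":0,"dz":-0.15,"rx":0,"ry":0,"rz":0,"grip":1},{"dx":0,"dy":0,"dz":-0.15,"rx":0,"ry":0,"rz":0,"grip":1}]'
python3 -c "
from h import *
t=get_image('top')[:,:,::-1];s=get_image('scene')[:,:,::-1]
z=lambda im,x,y:cv2.resize(im[y:y+150,x:x+130],None,fx=3,fy=3,interpolation=cv2.INTER_CUBIC)
cv2.imwrite('pics/g6.png',np.hstack([z(t,200,145),z(s,320,70)]))
from scipy.spatial.transform import Rotation as R
print(R.from_euler('xyz',ctrl.read_state()['tool_rot']).as_matrix().round(3))
"
```

```text
clock: 30.6
eef_pos: [566.2, -27.9, 243.2]
tool_rot: [-3.14, -0.0, 1.448]
force: [-0.2, 0.4, -2.0]
width: 18.8
gripper_force: 58.6
clock: 31.22
eef_pos: [546.7, 188.8, 243.0]
tool_rot: [-3.14, 0.0, 1.45]
force: [0.5, -0.9, -1.8]
width: 19.0
gripper_force: 58.7
clock: 31.85
eef_pos: [548.1, 235.4, 242.4]
tool_rot: [-2.879, 0.002, 1.447]
force: [0.3, -0.3, -1.6]
width: 18.7
gripper_force: 59.1
clock: 32.48
eef_pos: [547.3, 236.2, 183.6]
tool_rot: [-2.879, 0.001, 1.448]
force: [0.8, -0.5, -1.5]
width: 19.1
gripper_force: 59.1
[[ 0.122  0.959 -0.256]
 [ 0.992 -0.118  0.031]
 [-0.    -0.257 -0.966]]
```

View pics/g6.png

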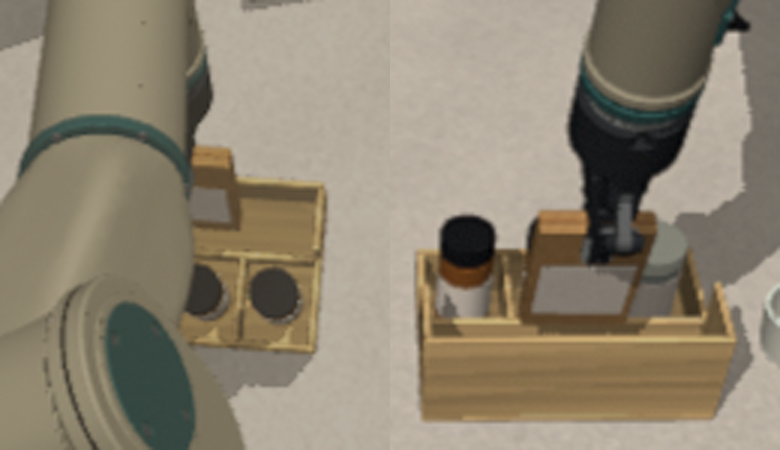

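The tilted carton (top at (600,220)) is above the rear compartment, behind the jars. Lowering.

```bash
python3 -m creep '[{"dx":0,"dy":0,"dz":-0.05,"rx":0,"ry":0,"rz":0,"grip":1},{"dx":0,"dy":0,"dz":-0.1,"rx":0,"ry":0,"rz":0,"grip":1},{"dx":0,"dy":0,"dz":-0.15,"rx":0,"ry":0,"rz":0,"grip":1},{"dx":0,"dy":0,"dz":-0.17,"rx":0,"ry":0,"rz":0,"grip":1},{"dx":0,"dy":0,"dz":-0.172,"rx":0,"ry":0,"rz":0,"grip":1}]'
python3 -m creep '[{"dx":0,"dy":0,"dz":-0.003,"rx":0,"ry":0,"rz":0,"grip":1},{"dx":0,"dy":0,"dz":-0.006,"rx":0,"ry":0,"rz":0,"grip":1},{"dx":0,"dy":0,"dz":-0.009,"rx":0,"ry":0,"rz":0,"grip":1},{"dx":0,"dy":0,"dz":-0.011,"rx":0,"ry":0,"rz":0,"grip":1},{"dx":0,"dy":0,"dz":-0.011,"rx":0,"ry":0,"rz":0,"grip":1}]'
```

```text
clock: 33.2
eef_pos: [547.3, 236.0, 114.4]
tool_rot: [-2.879, 0.001, 1.448]
force: [-0.2, -0.2, -1.2]
width: 19.4
gripper_force: 59.1
clock: 33.83
eef_pos: [547.7, 236.2, 111.0]
tool_rot: [-2.88, 0.0, 1.448]
force: [0.4, -0.2, -2.1]
width: 18.8
gripper_force: 59.1
```

Not yet touching; creeping on.

```bash
python3 -m creep '[{"dx":0,"dy":0,"dz":-0.002,"rx":0,"ry":0,"rz":0,"grip":1},{"dx":0,"dy":0,"dz":-0.003,"rx":0,"ry":0,"rz":0,"grip":1},{"dx":0,"dy":0,"dz":-0.004,"rx":0,"ry":0,"rz":0,"grip":1},{"dx":0,"dy":0,"dz":-0.004,"rx":0,"ry":0,"rz":0,"grip":1},{"dx":0,"dy":0,"dz":-0.004,"rx":0,"ry":0,"rz":0,"grip":1}]'
```

```text
clock: 34.45
eef_pos: [547.8, 236.1, 109.6]
tool_rot: [-2.88, 0.0, 1.448]
force: [-0.5, -0.4, 1.8]
width: 19.3
gripper_force: 59.5
```

```bash
python3 -m creep '[{"dx":0,"dy":0,"dz":-0.001,"rx":0,"ry":0,"rz":0,"grip":0.45},{"dx":0,"dy":0,"dz":-0.001,"rx":0,"ry":0,"rz":0,"grip":0.35},{"dx":0,"dy":0,"dz":-0.001,"rx":0,"ry":0,"rz":0,"grip":0.2},{"dx":0,"dy":0,"dz":-0.001,"rx":0,"ry":0,"rz":0,"grip":0.1},{"dx":0,"dy":0,"dz":-0.001,"rx":0,"ry":0,"rz":0,"grip":0}]'
python3 -c "
from h import *
t=get_image('top')[:,:,::-1];s=get_image('scene')[:,:,::-1]
z=lambda im,x,y:cv2.resize(im[y:y+150,x:x+130],None,fx=3,fy=3,interpolation=cv2.INTER_CUBIC)
cv2.imwrite('pics/g7.png',np.hstack([z(t,200,145),z(s,320,70)]))
"
```

```text
clock: 35.08
eef_pos: [547.7, 236.2, 108.9]
tool_rot: [-2.88, 0.001, 1.448]
force: [-0.2, 0.1, 0.1]
width: 43.1
gripper_force: 0.0
```

View pics/g7.png

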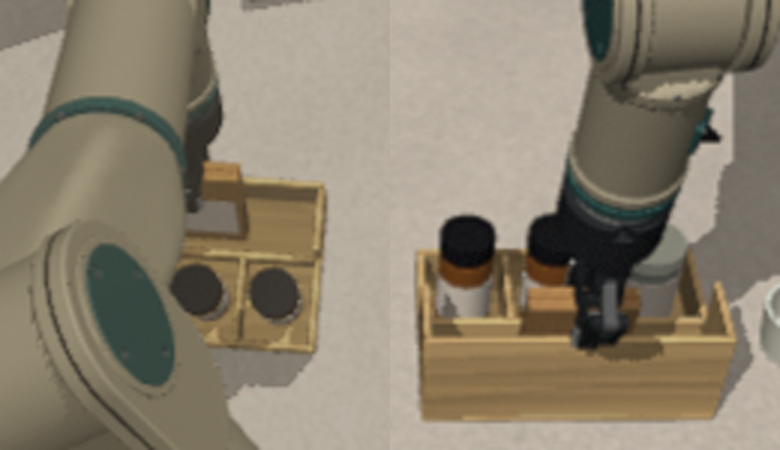

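The carton leans on the rim (top edge at (610,300)) with the fingers open. Withdrawing along the tool axis, then clear.

```bash
python3 -m creep '[{"dx":0.005,"dy":-0.001,"dz":0.02,"rx":0,"ry":0,"rz":0,"grip":0},{"dx":0.016,"dy":-0.002,"dz":0.06,"rx":0,"ry":0,"rz":0,"grip":0},{"dx":0.032,"dy":-0.004,"dz":0.12,"rx":0,"ry":0,"rz":0,"grip":0},{"dx":0.053,"dy":-0.006,"dz":0.2,"rx":0,"ry":0,"rz":0,"grip":0},{"dx":0.08,"dy":-0.009,"dz":0.3,"rx":0,"ry":0,"rz":0,"grip":0}]'
python3 -m creep '[{"dx":0,"dy":-0.1,"dz":0.1,"rx":0,"ry":0,"rz":0,"grip":0},{"dx":0,"dy":-0.25,"dz":0.1,"rx":0,"ry":0,"rz":0,"grip":0},{"dx":0,"dy":-0.4,"dz":0.1,"rx":0,"ry":0,"rz":0,"grip":0},{"dx":0,"dy":-0.55,"dz":0.1,"rx":0,"ry":0,"rz":0,"grip":0},{"dx":0,"dy":-0.7,"dz":0.1,"rx":0,"ry":0,"rz":0,"grip":0}]'
python3 -m creep '[{"dx":0,"dy":0,"dz":0,"rx":0,"ry":0,"rz":0,"grip":0},{"dx":0,"dy":0,"dz":0,"rx":0,"ry":0,"rz":0,"grip":0},{"dx":0,"dy":0,"dz":0,"rx":0,"ry":0,"rz":0,"grip":0},{"dx":0,"dy":0,"dz":0,"rx":0,"ry":0,"rz":0,"grip":0},{"dx":0,"dy":0,"dz":0,"rx":0,"ry":0,"rz":0,"grip":0}]'
python3 -c "
from h import *
t=get_image('top')[:,:,::-1];s=get_image('scene')[:,:,::-1]
z=lambda im,x,y,k:cv2.resize(im[y:y+150,x:x+130],None,fx=k,fy=k,interpolation=cv2.INTER_CUBIC)
a=np.hstack([z(t,200,145,3),z(s,320,70,3)])
cv2.imwrite('pics/g8.png',a)
"
```

```text
clock: 35.8
eef_pos: [579.9, 232.4, 230.8]
tool_rot: [-2.88, 0.001, 1.448]
force: [1.4, -0.4, 0.5]
width: 42.8
gripper_force: 0.0
clock: 36.42
eef_pos: [580.0, -49.6, 270.5]
tool_rot: [-2.882, 0.0, 1.448]
force: [0.5, 0.5, -0.4]
width: 42.6
gripper_force: 0.0
clock: 37.05
eef_pos: [579.8, -46.6, 268.9]
tool_rot: [-2.88, 0.0, 1.449]
force: [0.8, 0.1, -0.2]
width: 42.7
gripper_force: 0.0
```

View pics/g8.png

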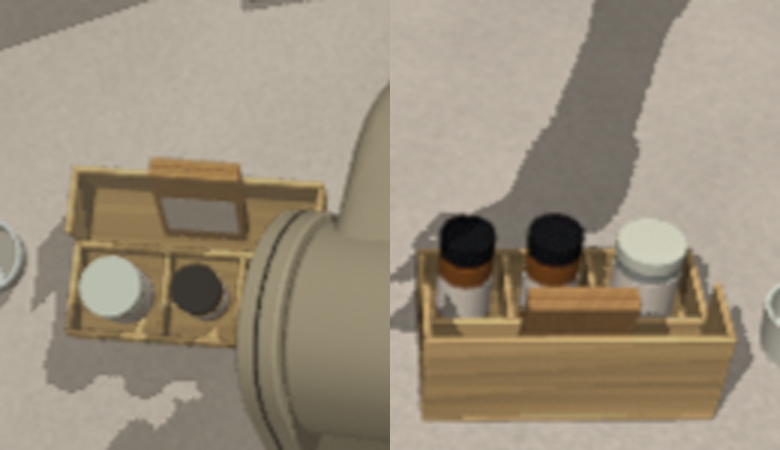

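The carton leans back over the rear rim (top edge at (195,165) in the top view) and the tin and both jars stand upright in front. Nothing else was touched, so I am handing in.

```bash
python3 -c "
from cell import ctrl;print(ctrl.finish_job())"
```

```text
the job is handed in; nothing more can be done
None
```

The tin and both jars are upright in the front compartments, the carton leans against the rear wall, and the job was handed in at about 37 s (the verdict isn't shown to me).

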